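# Sanding block from the back of the bench caddy

## Task

The sanding block lies at the back of the wooden caddy, behind the glue bottle and the cream carton: clear both to the grey weathered board, keeping them upright, and only when both stand there fetch the sanding block and lay it flat on the middle of the pale board, its length along the board's length. Then put the bottle and the carton back upright in the caddy, each centred on the same black pad it stood on at first, the carton square to the caddy as before. Leave the tape measure and the roll of masking tape where they are.

Things in the scene. Friction and masses are not known exactly. Their poses are not given: they have to be found in the camera images.
- glue_bottle_mid (a point): Loose upright glue bottle: round yellow body 56 mm in diameter with a thinner orange nozzle, 170 mm tall in all. Sides straight from 0 to 115 mm up; nozzle 26 mm thick from 134 mm up. This point is on its axis, 85 mm above its underside; z up. It starts in the caddy on one of the two black pads (left or right varies).
- carton_mid (a point): Loose upright cream cardboard carton, 62 mm (its x) by 95 mm (its y) by 175 mm tall (z). This point is its centre, 87.5 mm above its underside. It starts in the caddy on the other black pad, its x nearly along the caddy's x.
- sand_block_mid (a point): Loose brown sanding block lying flat, 62 mm wide (its x), 112 mm long (its y), 29 mm high (z). This point is its centre, 14.5 mm above its underside. It starts at the back of the caddy, about 11 mm behind the carton.
- caddy: Fixed open-fronted wooden caddy, 200 (its x) by 270 mm (y). Origin: centre of its underside; x to its rear wall, away from the robot, y left. Floor top 9 mm above the bench; rear and side walls 10 mm thick, 40 mm high. Two flush black pads, 74 x 106 mm, centred at x = -55, y = +62 and -62 mm; bottle and carton start at their centres. Sanding block starts near x = +18, y = 0.
- grey_board: Fixed grey weathered board lying flat, the longer one: 98 mm (its x) by 344 mm (its y), 20 mm thick (top 20 mm above the bench). Origin: centre of its underside. Side area where bottle and carton are set for the time being. It lies left or right of the caddy.
- pale_board: Fixed pale wooden board lying flat, the shorter one: 87 mm (its x) by 274 mm (its y), 16 mm thick (top 16 mm above the bench). Origin: centre of its underside. The piece to be sanded. It lies on the other side of the caddy.
- tape_measure_mid (a point): Bystander, loose: yellow tape measure 63 x 99 x 37 mm lying in front of the caddy; point at its centre, 18.5 mm up. Not to be moved.
- masking_tape_mid (a point): Bystander, loose: cream roll of masking tape lying flat, 105 mm across, 36 mm high, on the bench behind the caddy; point at its centre, 18 mm up. Not to be moved.
Things that resemble listed ones, but are neither listed nor needed, are in the scene too. Of the things that look like the part that bears sand_block_mid, the largest one is meant.

How it is judged:
On the way, in this order (a step that is already met when the one before it is completed fails the run):
1. bottle and carton both stand released and upright on the grey board, the sanding block still at its place in the caddy (x of glue_bottle_mid in the frame of grey_board between -0.042 and 0.042 m and y of glue_bottle_mid in the frame of grey_board between -0.165 and 0.165 m and height (world z) of glue_bottle_mid between 0.099 and 0.111 m and angle between each of glue_bottle_mid, carton_mid's own z axis and vertical below 0.1 rad and contact force between each of glue_bottle, carton and the fingers below 0.1 N and x of carton_mid in the frame of grey_board between -0.042 and 0.042 m and y of carton_mid in the frame of grey_board between -0.165 and 0.165 m and height (world z) of carton_mid between 0.1015 and 0.1135 m and distance of sand_block_mid from where it was at the start of the episode below 0.02 m), for 0.2 s.
2. the sanding block lies released on the middle of the pale board, along it, while bottle and carton still stand on the grey board (horizontal distance between sand_block_mid and pale_board below 0.015 m and angle between the y axis of sand_block and the y axis of pale_board, either way round below 0.2 rad and height (world z) of sand_block_mid between 0.026 and 0.0365 m and angle between each of sand_block_mid, glue_bottle_mid, carton_mid's own z axis and vertical below 0.1 rad and contact force between each of sand_block, glue_bottle, carton and the fingers below 0.1 N and x of glue_bottle_mid in the frame of grey_board between -0.042 and 0.042 m and y of glue_bottle_mid in the frame of grey_board between -0.165 and 0.165 m and height (world z) of glue_bottle_mid between 0.099 and 0.111 m and x of carton_mid in the frame of grey_board between -0.042 and 0.042 m and y of carton_mid in the frame of grey_board between -0.165 and 0.165 m and height (world z) of carton_mid between 0.1015 and 0.1135 m), for 0.2 s.
At the end, for the whole second after the job is handed in: Sanding block flat on the pale board, within 15 mm of its centre and 0.2 rad of its length; glue bottle and carton upright in the caddy, each within 15 mm of where it stood at the start, carton within 0.2 rad of square to the caddy; all released and at rest (horizontal distance between sand_block_mid and pale_board below 0.015 m and angle between the y axis of sand_block and the y axis of pale_board, either way round below 0.2 rad and height (world z) of sand_block_mid between 0.026 and 0.0365 m and angle between sand_block_mid's own z axis and vertical below 0.1 rad and contact force between each of sand_block, glue_bottle, carton and the fingers below 0.1 N and distance of each of glue_bottle_mid, carton_mid from where it was at the start of the episode below 0.015 m and angle between each of glue_bottle_mid, carton_mid's own z axis and vertical below 0.08 rad and angle between the x axis of carton and the x axis of caddy, either way round below 0.2 rad and linear speed of each of glue_bottle, carton, sand_block below 0.02 m/s and angular speed of each of glue_bottle, carton, sand_block below 0.2 rad/s); the robot touches nothing.
It fails at once if glue bottle or carton tipped over (angle between any of glue_bottle_mid, carton_mid's own z axis and vertical above 0.6 rad).
It fails at once if tape measure or masking tape moved by more than 20 mm (distance of any of tape_measure_mid, masking_tape_mid from where it was at the start of the episode above 0.02 m).
It also fails if it takes over 128 s, if anything falls off the work surface, if the arm or the gripper's body presses on something with over 40 N, if the wrist force passes 120 N, or if a joint passes its speed limit or range.

## Robot

A 6-joint arm with a two-finger parallel gripper is mounted at the origin on a cart in front of the work surface, level with it; the furniture and walls round the work are solid. World frame = base frame: x ahead of the robot, y to its left, z up, the work surface at z = 0. Lengths are in m, angles in rad, forces in N, time in s.
With the tool pointing down it reaches from about 0.375 to 0.975 m from the base axis. Payload 3.8 kg.
Tool frame: the origin (TCP) lies midway between the tips of the shut fingers; the grasp point (between the pads) lies 19 mm behind it; z points along the fingers, y is the line along which they close (so a half turn about z gives the same grasp; the last joint's range is limited). The gripper opens to 85 mm and grips with 20 to 120 N. Pads are 22 mm wide; open, the fingers measure 114 mm over their backs; the gripper's body (76 mm by 85 mm) begins 54 mm behind the grasp point. The pads swing forward as they close: fully open they stand 13 mm farther back than shut.
Start: joints at [-1.249, 0.264, 1.604, -0, 1.274, -0.037], TCP at [0.237, -0.632, 0.2] pointing down, gripper open.
Joint ranges: [-2.63, 2.63], [-0.94, 2.18], [0.31, 2.57], [-1.31, 4.45], [0, 2.66], [-2.55, 2.55]. Speed limits (rad/s): [2.57, 2.57, 3.14, 3.14, 3.14, 3.14].

## Interface

Orientations are given as a rotation vector (axis times angle).
In Python, from workcell import bot gives the robot as it stands.
- The arm moves only by the tool step_arm, never from a script. Its argument "motion" is a list of rows, each a list of 5 numbers: the finger opening in cm, from 0 to 8.54, then the shift along the tool's x, y, z in cm, then the turn about the tool's z in degrees. In form: [[claw, dx, dy, dz, twist], ...]. A call has 1 to 20 rows; each row is the pose to reach, as a shift and turn from the pose commanded when the call began, along the tool's axes at that moment; what a row does not reach only later rows make up. A row lasts 1/10 s, in which the tool goes at most 50 mm and 8.59 degrees, less where a joint would pass 70% of its speed; a pose out of reach is approached as far as the arm can. A call with a gripper value outside its range is refused whole. The fingers move at their own pace and stop on an object; "force" is the grip in N (left out, the last holds). Time passes only in rows, so rows that repeat a pose let the fingers close. It gives the time, the measured TCP pose, the force, the opening and the grip force at its end, in the units of the state.
- bot.read_state(): the state, without advancing time (a new reading comes with each control period).
- bot.read_camera(name): name is "scene" or "top" or "wrist"; returns (picture, depth): 480x640x3 uint8, red, green, blue; 480x640 float32, m along the optical axis (not along the pixel's ray), 0 where there is no reading.
- bot.calibration(name): a dict with "mtx" (3x3 intrinsics, pixels), "origin" and "orientation" of the camera in the world; the wrist camera has in their place "T_tool_cam" (4x4, takes a point from camera to tool coordinates, whose origin is the TCP and whose axes are the flange's). Camera axes: x right, y up, looking along -z (the intrinsics and any distortion apply to the point x, -y, -z); pixel columns grow to the right and rows downward; lengths in m; the calibration is good to about 2 mm. A picture is of the moment at which its call begins: read the wrist's pose just before it. calibration takes no time and is no camera call.
- bot.finish_job(): hands the job in; it is judged then, once.
The state is a dict: "time": time; "q": joint angles; "joint_vel": joint speeds; "joint_torque": joint torques, N m; "tool_pos": TCP position; "tcp_rot": TCP orientation; "wrist_force": force on the tool from outside, world axes, zero at the start; "torque": the same for the moment, N m; "width": opening from 0.0 (shut) to 1.0 (fully open); "grip_force": force on a finger pad.
Only numpy, scipy, OpenCV 4.12 (cv2) and the standard library are available. Lean on these libraries where they do the work, as an engineer would, in place of code of your own. Each camera call takes 0.05 s, during which the arm holds its last target. There are 200 camera calls.

## Working session

There is one attempt and no reset: what is moved stays moved. The work goes in short steps, Python scripts to look and compute and a tool call to move; the robot and the scene stay as the last step left them, time stands still between calls to the robot, and variables do not carry over. Pictures are saved under pics/ and viewed, at most 14 in all, crops included, and the job is handed in when it is done.

Besides the shell and the picture viewer there is one more tool, called after "Request:" in YAML: its name, and indented under it one key for each argument. step_arm: Moves the arm, as the interface text tells. Its arguments: {"type":"object","properties":{"motion":{"type":"array","items":{"type":"array","items":{"type":"number"}}},"force":{"type":"number"}},"required":["motion"]}

```bash
mkdir -p pics
cat > h.py <<'E'
import numpy as np, cv2
from scipy.spatial.transform import Rotation as R
from workcell import bot
def world(name, depth, st=None):
    c=bot.calibration(name); K=np.array(c["mtx"])
    v,u=np.mgrid[:480,:640]
    x=(u-K[0,2])/K[0,0]*depth; y=(v-K[1,2])/K[1,1]*depth
    P=np.stack([x,-y,-depth],-1)
    if name=="wrist":
        T=np.array(c["T_tool_cam"]); P=P@T[:3,:3].T+T[:3,3]
        return P@R.from_rotvec(st["tcp_rot"]).as_matrix().T+st["tool_pos"]
    o=np.array(c["orientation"])
    M=R.from_rotvec(o).as_matrix() if o.shape==(3,) else (o if o.shape==(3,3) else R.from_quat(o).as_matrix())
    return P@M.T+np.array(c["origin"])
def shot(name,fn):
    st=bot.read_state(); im,d=bot.read_camera(name)
    cv2.imwrite("pics/"+fn,im[:,:,::-1]); W=world(name,d,st); np.savez("last_%s.npz"%name,im=im,d=d,W=W)
    return im,d,W
E
python3 - <<'E'
from h import *
print(bot.read_state()); 
for n in("scene","top","wrist"): print(n,bot.calibration(n))
shot("top","top1.png"); shot("scene","scene1.png")
E
```

```text
{'time': 0.0, 'q': array([-1.24888934e+00,  2.64779313e-01,  1.60539156e+00, -1.88662605e-05,
        1.27368906e+00, -3.69164483e-02]), 'joint_vel': array([ 0.00113415, -0.00114931, -0.00095486,  0.00035984, -0.00206368,
        0.00114658]), 'joint_torque': array([ 1.94292275e-03, -5.15111518e+01, -3.67313755e+01,  2.41291309e-04,
        1.28470862e-02, -1.79874411e-05]), 'tool_pos': array([ 0.23676773, -0.63125078,  0.19913499]), 'tcp_rot': array([-3.08895910e+00, -5.60228123e-01,  5.33430179e-04]), 'wrist_force': array([-0.15334731,  0.00727132,  0.13958729]), 'torque': array([ 0.06302941, -0.01924359,  0.00780236]), 'grip_force': 0.0, 'width': 1.0042960312382123}
scene {'mtx': array([[551.40792032,   0.        , 316.70913564],
       [  0.        , 551.40792032, 239.58789173],
       [  0.        ,   0.        ,   1.        ]]), 'origin': array([0.15435156, 0.79694908, 0.6760239 ]), 'orientation': array([ 0.31206715, -1.2700751 , -2.4044469 ])}
top {'mtx': array([[533.28352588,   0.        , 321.81742859],
       [  0.        , 533.28352588, 241.95971412],
       [  0.        ,   0.        ,   1.        ]]), 'origin': array([ 4.79718657e-01, -1.51201177e-04,  1.18296416e+00]), 'orientation': array([ 0.07876091, -0.0480329 , -1.56466133])}
wrist {'mtx': array([[359.70995295,   0.        , 317.8097312 ],
       [  0.        , 359.70995295, 238.68335105],
       [  0.        ,   0.        ,   1.        ]]), 'T_tool_cam': array([[ 6.74429490e-04,  9.60658855e-01,  2.77730283e-01,
         7.07718811e-02],
       [ 9.99999072e-01, -9.76625281e-04,  9.49751887e-04,
        -1.93845457e-04],
       [ 1.18362598e-03,  2.77729385e-01, -9.60658622e-01,
        -1.73151761e-01],
       [ 0.00000000e+00,  0.00000000e+00,  0.00000000e+00,
         1.00000000e+00]])}
```

View pics/top1.png

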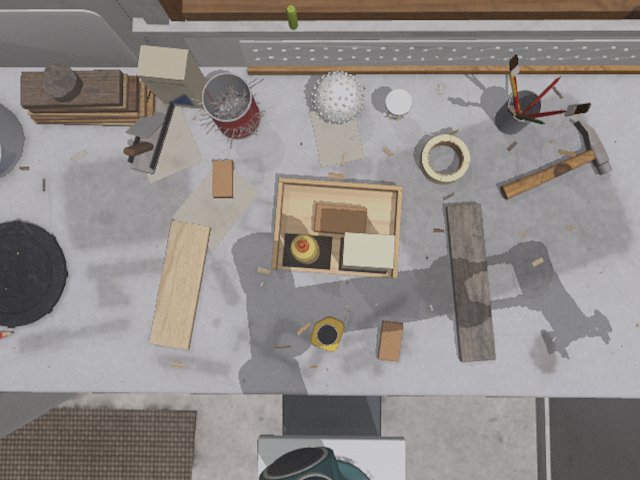

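View pics/scene1.png

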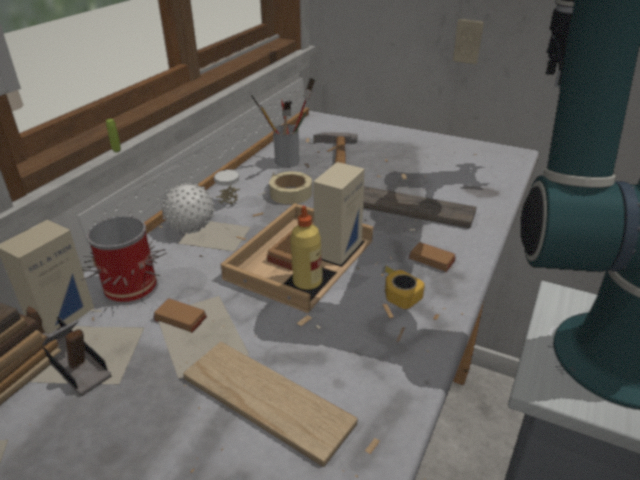

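Sanding-block candidates in the top view are the caddy block (342,218), a small brown block (222,178) and a small brown block (390,340). The one in the caddy is the largest and is in the described place. The bottle (305,247) is on the left pad and the carton (368,252) is on the right pad. The grey board (470,280) is on the right and the pale board (180,285) is on the left. The scene view agrees.

Run:
```python
from h import *
z=np.load("last_top.npz"); W=z["W"]; im=z["im"]
def box(n,u0,u1,v0,v1,lo,hi):
    m=np.zeros((480,640),bool); m[v0:v1,u0:u1]=1
    m&=(W[...,2]>lo)&(W[...,2]<hi); m&=z["d"]>0
    k,l,s,c=cv2.connectedComponentsWithStats(m.astype(np.uint8)); 
    m=l==1+np.argmax(s[1:,4])
    p=W[m]; r=cv2.minAreaRect((p[:,:2]*1000).astype(np.float32))
    print(n,m.sum(),"z",np.median(p[:,2]).round(4),"c",np.round(r[0],1),"sz",np.round(r[1],1),"ang",round(r[2],2)); return m
box("bench",430,445,300,380,-.02,.02)
box("grey",435,505,190,375,.012,.035)
box("pale",140,220,210,360,.009,.03)
box("caddy",265,410,170,290,.03,.06)
box("carton",330,405,220,285,.15,.2)
box("bottlecap",285,325,225,270,.15,.2)
box("bottlebody",280,330,225,275,.10,.125)
box("block",305,385,195,245,.028,.06)
box("tapem",300,350,310,355,.02,.06)
box("masking",415,475,130,185,.02,.06)
box("smallL",205,240,150,205,.01,.06)
box("smallR",370,410,310,365,.01,.06)
i=im[160:370,140:510,::-1]; cv2.imwrite("pics/crop.png",cv2.resize(i[:130,120:280],None,fx=5,fy=5)[:600,:800])
```

```text
bench 1193 z -0.0004 c [ 362.9 -229.8] sz [ 32.6 171.9] ang 89.52
grey 5510 z 0.0195 c [ 490.5 -299.3] sz [339.8  77.1] ang 4.53
pale 4958 z 0.0159 c [481.3 335.9] sz [ 88.9 274.5] ang 81.16
caddy 1481 z 0.0394 c [606.5  -9.2] sz [270.6 200.2] ang 86.04
carton 1718 z 0.1837 c [546.7 -67.4] sz [95.2 62.5] ang 86.33
bottlecap 132 z 0.1574 c [556.9  58.6] sz [23.6 23.4] ang 0.69
bottlebody 138 z 0.1163 c [555.8  58.3] sz [53.6 55.2] ang 21.15
block 1366 z 0.0366 c [623.6 -16. ] sz [111.8  60.2] ang 85.63
tapem 867 z 0.036 c [379.2  11.9] sz [62.6 69.7] ang 70.53
masking 1097 z 0.035 c [ 759.  -244.7] sz [104.7 105.4] ang 18.54
smallL 767 z 0.0205 c [715.1 245.9] sz [82.6 44.8] ang 1.6
smallR 818 z 0.0201 c [ 361.5 -125.1] sz [45.3 83.5] ang 82.6
```

View pics/crop.png

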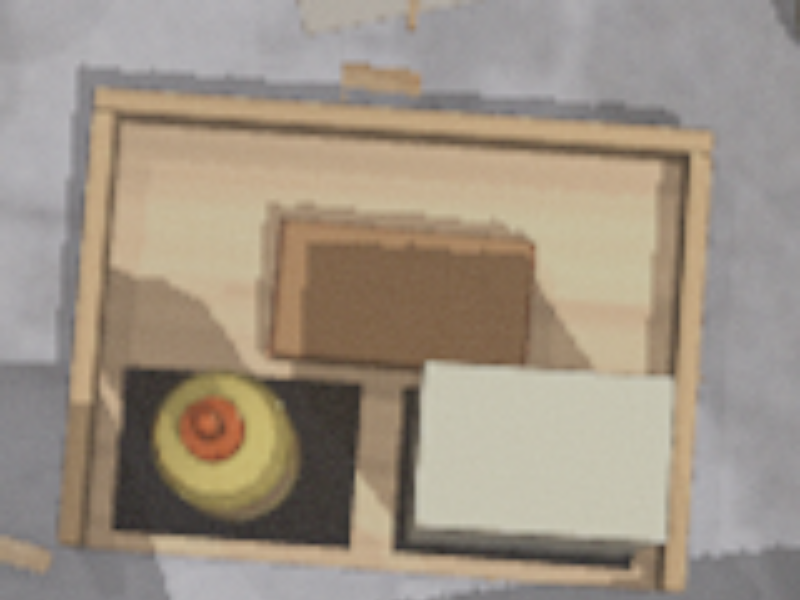

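Bottle, carton and block are all confirmed. I'll clear the carton first, since it would be in the way of the bottle's path.

```bash
cat >> h.py <<'E'
def go(x,y,z,yaw):
    s=bot.read_state(); M=R.from_rotvec(s["tcp_rot"]).as_matrix(); p=s["tool_pos"]*1000
    d=M.T@(np.array([x,y,z])-p)/10; cur=np.degrees(np.arctan2(M[1,1],M[0,1]))
    t=-((yaw-cur+180)%360-180)
    print("at",p.round(1),"yaw",cur.round(2),"tilt",np.degrees(np.arccos(-M[2,2])).round(2),"-> shift",d.round(2),"twist",t.round(1),"q6",np.degrees(s["q"][5]).round(0),"t",s["time"])
E
python3 -c "
from h import *
go(547,-67.4,250,-3.7)"
```

```text
at [ 236.8 -631.3  199.3] yaw -69.44 tilt 0.12 -> shift [ 48.85 -41.92  -4.98] twist -65.7 q6 -2.0 t 0.1
```

Request:
step_arm:
  motion:
    - [8.5,0,0,-1,0]
    - [8.5,1,-1,-3,-3]
    - [8.5,3,-3,-5,-7]
    - [8.5,6,-5,-5,-11]
    - [8.5,9.5,-8,-5,-15]
    - [8.5,13,-11,-5,-20]
    - [8.5,16.5,-14,-5,-25]
    - [8.5,20,-17,-5,-30]
    - [8.5,23.5,-20,-5,-35]
    - [8.5,27,-23,-5,-40]
    - [8.5,30.5,-26,-5,-45]
    - [8.5,34,-29,-5,-50]
    - [8.5,37.5,-32,-5,-55]
    - [8.5,41,-35,-5,-60]
    - [8.5,44.5,-38,-5,-63]
    - [8.5,47,-40.3,-5,-65]
    - [8.5,48.85,-41.9,-5,-65.7]
    - [8.5,48.85,-41.9,-5,-65.7]

```text
time: 1.9
tool_pos: [0.5485, -0.0654, 0.2511]
tcp_rot: [2.289, 2.152, 0.002]
wrist_force: [-0.0, 0.6, 0.2]
width: 0.994
grip_force: 0.0
```

Run:
```python
from h import *
go(547,-67.4,130,-3.7)
im,d,W=shot("wrist","w1.png")
def rc(lo,hi,x0,x1,y0,y1):
    m=(d>0)&(W[...,2]>lo)&(W[...,2]<hi)&(W[...,0]>x0)&(W[...,0]<x1)&(W[...,1]>y0)&(W[...,1]<y1)
    if m.sum()<20: print("none"); return
    p=W[m]; r=cv2.minAreaRect((p[:,:2]*1000).astype(np.float32)); print(m.sum(),np.median(p[:,2]).round(4),np.round(r[0],1),np.round(r[1],1),round(r[2],2))
rc(.165,.2,.48,.62,-.14,0)
rc(.14,.19,.5,.62,.02,.1)
rc(.1,.125,.5,.62,.02,.1)
```

```text
at [548.5 -65.4 251.1] yaw -3.52 tilt 0.08 -> shift [-0.22 -0.15 12.11] twist 0.2 q6 -6.0 t 1.9
11780 0.1837 [546.5 -68.5] [95.8 62.7] 86.48
1274 0.1567 [556.9  58. ] [25.5 24.8] 78.77
722 0.1167 [555.7  54.3] [49.7 55.4] 79.73
```

View pics/w1.png

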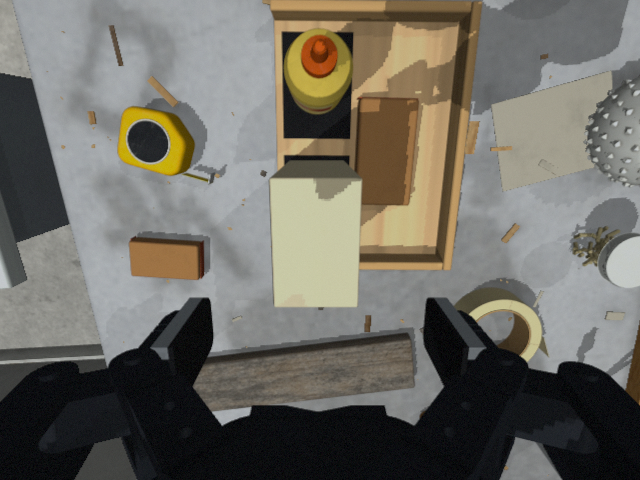

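Request:
step_arm:
  motion:
    - [8.5,-0.25,-0.15,1.5,0.2]
    - [8.5,-0.25,-0.15,4,0.2]
    - [8.5,-0.25,-0.15,6.5,0.2]
    - [8.5,-0.25,-0.15,9,0.2]
    - [8.5,-0.25,-0.15,11,0.2]
    - [8.5,-0.25,-0.15,12.2,0.2]
    - [8.5,-0.25,-0.15,12.2,0.2]
    - [5,-0.25,-0.15,12.2,0.2]
    - [5,-0.25,-0.15,12.2,0.2]
    - [5,-0.25,-0.15,12.2,0.2]
    - [5,-0.25,-0.15,12.2,0.2]
    - [5,-0.25,-0.15,12.2,0.2]
  force: 45

```text
time: 3.15
tool_pos: [0.547, -0.0709, 0.1302]
tcp_rot: [2.294, 2.142, 0.003]
wrist_force: [0.4, -1.5, 6.6]
width: 0.716
grip_force: 53.4
```

```bash
python3 -c "
from h import *
go(411,-304,206,-85.5)
print(bot.read_state()['width'])"
```

```text
at [547.  -70.9 130.2] yaw -3.94 tilt 0.19 -> shift [-24.19 -11.95  -7.61] twist 81.6 q6 -6.0 t 3.15
0.7157346353952687
```

Request:
step_arm:
  motion:
    - [5,0,0,-0.5,0]
    - [5,0,0,-1.5,0]
    - [5,0,0,-3.5,0]
    - [5,0,0,-6,0]
    - [5,0,0,-7.6,0]
    - [5,-0.5,-0.3,-7.6,2]
    - [5,-1.5,-0.8,-7.6,6]
    - [5,-3.5,-1.7,-7.6,12]
    - [5,-6,-2.9,-7.6,19]
    - [5,-8.5,-4.2,-7.6,27]
    - [5,-11,-5.5,-7.6,35]
    - [5,-13.5,-6.7,-7.6,43]
    - [5,-16,-7.9,-7.6,51]
    - [5,-18.5,-9.1,-7.6,59]
    - [5,-20.8,-10.3,-7.6,67]
    - [5,-22.6,-11.2,-7.6,74]
    - [5,-23.8,-11.7,-7.6,79]
    - [5,-24.2,-11.9,-7.6,81.5]
    - [5,-24.2,-11.9,-7.6,81.5]
    - [5,-24.2,-11.9,-7.6,81.5]

```text
time: 5.15
tool_pos: [0.4095, -0.3033, 0.2034]
tcp_rot: [-3.138, -0.125, 0.002]
wrist_force: [-0.7, 0.1, -2.8]
width: 0.715
grip_force: 52.4
```

```bash
python3 -c "
from h import *
go(411,-304,142.5,-85.5)
shot('scene','scene2.png')"
```

```text
at [ 409.5 -303.3  203.4] yaw -85.45 tilt 0.12 -> shift [0.15 0.09 6.09] twist 0.1 q6 46.0 t 5.15
```

View pics/scene2.png

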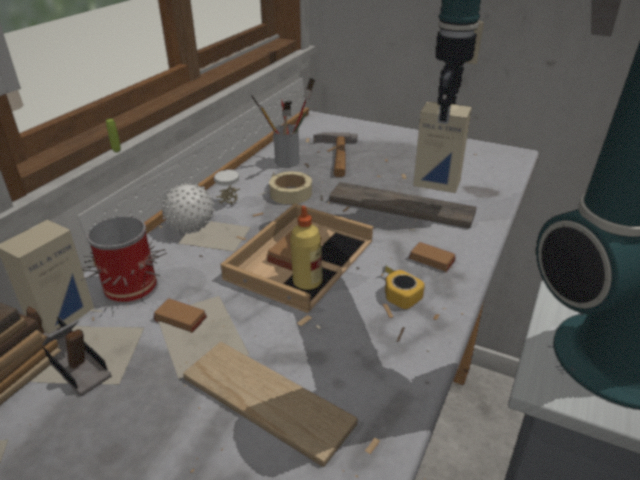

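The carton hangs upright at (445,145) above the grey board, with its length along the board. I'll lower it and release.

Request:
step_arm:
  motion:
    - [5,0.1,0.1,1,0]
    - [5,0.1,0.1,2.5,0]
    - [5,0.1,0.1,4,0]
    - [5,0.1,0.1,5,0]
    - [5,0.1,0.1,5.6,0]
    - [5,0.1,0.1,5.9,0]
    - [5,0.1,0.1,6.05,0]
    - [5,0.1,0.1,6.15,0]
    - [5,0.1,0.1,6.2,0]
    - [5,0.1,0.1,6.2,0]

```text
time: 6.2
tool_pos: [0.4116, -0.305, 0.143]
tcp_rot: [3.138, 0.125, 0.001]
wrist_force: [0.0, 0.6, -2.1]
width: 0.719
grip_force: 52.3
```

Request:
step_arm:
  motion:
    - [5,0,0,0.1,0]
    - [5,0,0,0.2,0]
    - [5,0,0,0.2,0]

```text
time: 6.5
tool_pos: [0.4117, -0.3049, 0.1411]
tcp_rot: [3.139, 0.125, 0.001]
wrist_force: [-1.0, 0.4, 1.3]
width: 0.714
grip_force: 52.8
```

Contact. I'll open and rise.

Request:
step_arm:
  motion:
    - [7,0,0,0.05,0]
    - [8.5,0,0,0.05,0]
    - [8.5,0,0,0.05,0]
    - [8.5,0,0,0.05,0]
    - [8.5,0,0,0.05,0]
    - [8.5,0,0,-2,0]
    - [8.5,0,0,-4,0]
    - [8.5,0,0,-7,0]
    - [8.5,0,0,-10,0]
    - [8.5,0,0,-10,0]
    - [8.5,0,0,-10,0]

```text
time: 7.6
tool_pos: [0.4118, -0.3051, 0.2414]
tcp_rot: [3.138, 0.125, 0.002]
wrist_force: [0.0, 0.4, -0.3]
width: 0.992
grip_force: 0.0
```

```bash
cat >> h.py <<'E'
def rc(n,W,lo,hi,x0,x1,y0,y1):
    m=(W[...,2]>lo)&(W[...,2]<hi)&(W[...,0]>x0)&(W[...,0]<x1)&(W[...,1]>y0)&(W[...,1]<y1)
    if m.sum()<20: print(n,"none"); return
    p=W[m]; r=cv2.minAreaRect((p[:,:2]*1000).astype(np.float32)); print(n,m.sum(),np.median(p[:,2]).round(4),np.round(r[0],1),np.round(r[1],1),round(r[2],2))
E
python3 - <<'E'
from h import *
go(556.5,58,250,-4)
im,d,W=shot("top","t2.png")
rc("carton",W,.17,.21,.33,.5,-.38,-.24)
rc("nozzle",W,.14,.19,.5,.62,.02,.1)
rc("block",W,.03,.045,.58,.665,-.08,.05)
E
```

```text
at [ 411.8 -305.1  241.4] yaw -85.44 tilt 0.12 -> shift [ 17.31 -35.04  -0.89] twist -81.4 q6 46.0 t 7.6
carton 1217 0.1941 [ 414.1 -302.2] [95.4 63.9] 5.24
nozzle 141 0.1565 [556.8  58.7] [23.4 23.4] 87.91
block 1400 0.0366 [623.5 -16.3] [110.7  60.6] 85.12
```

Request:
step_arm:
  motion:
    - [8.5,0.5,-1,-0.9,-3]
    - [8.5,1.5,-3,-0.9,-9]
    - [8.5,3,-6,-0.9,-17]
    - [8.5,4.8,-9.7,-0.9,-25]
    - [8.5,6.8,-13.7,-0.9,-33]
    - [8.5,8.8,-17.8,-0.9,-41]
    - [8.5,10.8,-21.8,-0.9,-49]
    - [8.5,12.8,-25.8,-0.9,-57]
    - [8.5,14.6,-29.5,-0.9,-65]
    - [8.5,16,-32.4,-0.9,-72]
    - [8.5,17,-34.4,-0.9,-78]
    - [8.5,17.3,-35,-0.9,-81.4]
    - [8.5,17.3,-35,-0.9,-81.4]
    - [8.5,17.3,-35,-0.9,-81.4]

```text
time: 9.05
tool_pos: [0.555, 0.0577, 0.2478]
tcp_rot: [-2.298, -2.139, 0.004]
wrist_force: [-0.7, 0.2, -0.1]
width: 1.0
grip_force: 0.0
```

```bash
python3 -c "
from h import *
go(556.8,58,137,-4)
im,d,W=shot('wrist','w2.png')
rc('nozzle',W,.145,.19,.5,.62,.02,.1)
rc('tip',W,.165,.19,.5,.62,.02,.1)"
```

```text
at [555.   57.7 247.8] yaw -4.11 tilt 0.17 -> shift [ 0.05  0.21 11.08] twist -0.1 q6 8.0 t 9.05
nozzle 881 0.1565 [557.   58.8] [24.9 24.1] 86.84
tip 197 0.1767 [557.   59.4] [9.6 9.7] 47.14
```

```bash
python3 -c "
from h import *
for n in ('wrist','scene','top'):
    z=np.load('last_%s.npz'%n); W=z['W'].reshape(-1,3)
    r=np.hypot(W[:,0]-.557,W[:,1]-.0588)*1000
    print(n)
    for a in range(110,182,4):
        m=(r<45)&(W[:,2]*1000>=a)&(W[:,2]*1000<a+4)
        if m.sum()>3: print(a,m.sum(),np.percentile(r[m],[5,50,95]).round(1),end='; ')
"
```

```text
wrist
110 141 [25.5 26.2 27.8]; 114 124 [24.7 25.4 26.6]; 118 143 [23.9 24.6 26. ]; 122 172 [22.1 23.7 25. ]; 126 813 [18.4 21.4 24. ]; 130 609 [13.2 16.6 19.8]; 134 114 [11.4 12.8 14.5]; 142 29 [12.1 12.4 12.7]; 146 43 [12.  12.3 12.6]; 150 66 [10.5 12.1 12.4]; 154 476 [ 6.7 10.  12.2]; 158 69 [5.5 6.3 8.7]; 162 27 [5.  5.3 5.6]; 166 28 [4.8 5.1 5.5]; 170 28 [4.4 4.8 5.1]; 174 84 [1.9 3.9 4.7]; 178 53 [0.9 2.3 3.9]; scene
110 69 [22.3 26.  29.7]; 114 64 [21.9 25.5 28.8]; 118 65 [21.  23.8 27.3]; 122 65 [19.6 22.9 26.3]; 126 110 [14.8 19.9 25.3]; 130 89 [10.2 15.4 21. ]; 134 39 [ 7.5 11.2 14.6]; 138 11 [ 8.5 10.1 14.2]; 142 28 [ 9.3 11.6 14.5]; 146 29 [ 9.3 12.1 15. ]; 150 40 [ 7.2 11.  14. ]; 154 44 [ 4.3  8.7 13.1]; 158 13 [3.  5.3 8. ]; 162 14 [2.2 4.6 6.8]; 166 12 [2.7 5.  7.1]; 170 11 [3.  4.9 6.9]; 174 13 [1.  4.1 5.8]; top
110 33 [26.2 27.2 28. ]; 114 32 [26.  26.6 27.2]; 118 32 [24.6 25.5 26.4]; 122 53 [21.7 24.3 25.3]; 126 134 [17.2 21.2 23.9]; 130 124 [13.6 17.7 22.3]; 134 36 [12.6 14.8 18.4]; 146 6 [12.1 12.4 12.8]; 150 19 [ 8.3 11.5 12.4]; 154 63 [ 6.5 10.1 12.3]; 158 21 [ 5.1  7.5 10.3]; 162 5 [4.8 5.6 5.7]; 174 13 [2.2 3.7 4.4]; 178 8 [0.7 2.6 4.3];
```

Request:
step_arm:
  motion:
    - [8.5,0,0.2,1.5,0]
    - [8.5,0,0.2,4,0]
    - [8.5,0,0.2,7,0]
    - [8.5,0.1,0.2,9.5,0]
    - [8.5,0.1,0.2,10.8,0]
    - [8.5,0.1,0.2,11.15,0]
    - [6,0.1,0.2,11.15,0]
    - [3,0.1,0.2,11.15,0]
    - [1.5,0.1,0.2,11.15,0]
    - [1.5,0.1,0.2,11.15,0]
    - [1.5,0.1,0.2,11.15,0]
    - [1.5,0.1,0.2,11.15,0]
    - [1.5,0.1,0.2,11.15,0]
    - [1.5,0.1,0.2,11.15,0]
  force: 45

```text
time: 10.5
tool_pos: [0.558, 0.0588, 0.138]
tcp_rot: [-2.298, -2.142, -0.0]
wrist_force: [0.2, -0.3, 0.1]
width: 0.175
grip_force: 0.1
```

```bash
python3 -c "
from h import *
go(588,-290,206,-4)"
```

```text
at [558.   58.8 138. ] yaw -4.04 tilt 0.0 -> shift [-34.59   5.44  -6.8 ] twist -0.0 q6 8.0 t 10.5
```

```bash
python3 -c "
from h import *
im,d,W=shot('wrist','w3.png')
cv2.imwrite('pics/w3c.png',cv2.resize(im[200:480,160:480,::-1],None,fx=2,fy=2))
r=np.hypot(W[...,0]-.557,W[...,1]-.0588)
a,b=shot('scene','s3.png')[0][150:330,230:400,::-1],0
cv2.imwrite('pics/s3c.png',cv2.resize(a,None,fx=3,fy=3))
m=cv2.hconcat([cv2.resize(cv2.imread('pics/w3c.png'),(460,402)),cv2.resize(cv2.imread('pics/s3c.png'),(340,402))]);cv2.imwrite('pics/m3.png',m)
"
```

```text
(no output)
```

View pics/m3.png

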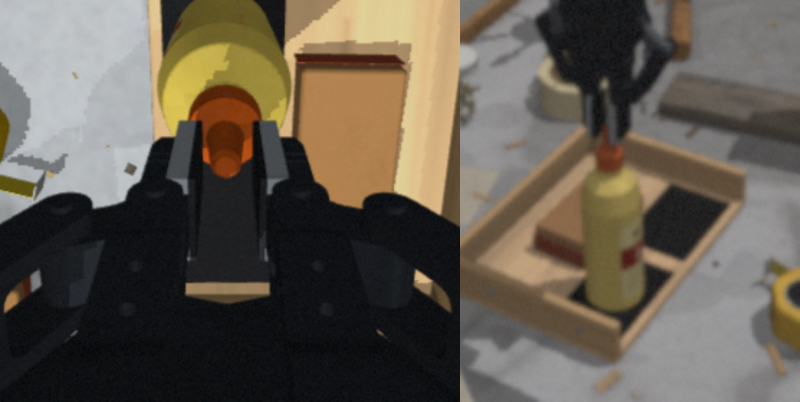

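```bash
python3 -c "
from h import *
for n in ('wrist','scene'):
    z=np.load('last_%s.npz'%n); W=z['W']; im=z['im'].astype(int)
    sat=im.max(-1)-im.min(-1)
    m=(np.hypot(W[...,0]-.557,W[...,1]-.0588)<.03)&(sat<30)&(W[...,2]>.12)
    print(n,m.sum(),np.percentile(W[m][:,2]*1000,[0,1,5,10,20,50,90]).round(1))
"
```

```text
wrist 32185 [168.6 178.1 192.3 205.7 219.8 249.6 264.4]
scene 1666 [167.  170.7 178.  185.8 199.5 238.1 281.8]
```

The fingertips sit just above the orange cap: the lowest finger points are at about z = 0.168, higher than the reported TCP suggests. I'll open, go 2 cm lower and close again.

Request:
step_arm:
  motion:
    - [4,0,0,0,0]
    - [6,0,0,0,0]
    - [6,0,0,0,0]
    - [6,0,0,0.7,0]
    - [6,0,0,1.4,0]
    - [6,0,0,1.9,0]
    - [6,0,0,1.9,0]
    - [3,0,0,1.9,0]
    - [1.5,0,0,1.9,0]
    - [1.5,0,0,1.9,0]
    - [1.5,0,0,1.9,0]
    - [1.5,0,0,1.9,0]
    - [1.5,0,0,1.9,0]
  force: 45

```text
time: 11.9
tool_pos: [0.5584, 0.0588, 0.1195]
tcp_rot: [2.298, 2.141, 0.001]
wrist_force: [0.3, 0.1, 3.1]
width: 0.252
grip_force: 44.1
```

```bash
python3 -c "
from h import *
go(588,-290,206,-4); print(bot.read_state()['width']*85.4)
for n in ('wrist','scene'):
    im,d,W=shot(n,n+'4.png'); im=im.astype(int)
    sat=im.max(-1)-im.min(-1)
    m=(np.hypot(W[...,0]-.557,W[...,1]-.0588)<.03)&(sat<30)&(W[...,2]>.11)
    print(n,m.sum(),np.percentile(W[m][:,2]*1000,[0,1,5,10,20,50,90]).round(1))
cv2.imwrite('pics/s4c.png',cv2.resize(im[150:330,230:400,::-1].astype(np.uint8),None,fx=3,fy=3))
"
```

```text
at [558.4  58.8 119.5] yaw -4.04 tilt 0.05 -> shift [-34.58   5.42  -8.65] twist -0.0 q6 8.0 t 11.9
21.502510959197473
wrist 31232 [152.2 159.8 173.  186.9 201.7 231.8 246. ]
scene 1570 [147.5 154.2 161.  169.  182.7 221.  263. ]
```

View pics/s4c.png

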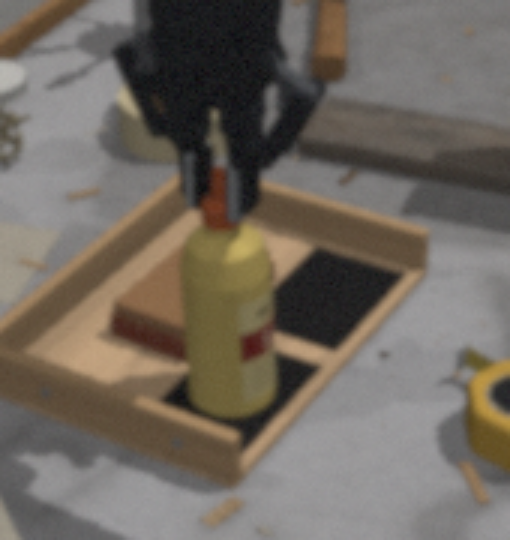

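Request:
step_arm:
  motion:
    - [1.5,0,0,-0.5,0]
    - [1.5,0,0,-1.5,0]
    - [1.5,0,0,-3,0]
    - [1.5,0,0,-5,0]
    - [1.5,0,0,-6.8,0]
    - [1.5,0,0,-7.6,0]
    - [1.5,0,0,-7.6,0]
    - [1.5,0,0,-7.6,0]

```text
time: 12.8
tool_pos: [0.5578, 0.0587, 0.1948]
tcp_rot: [-2.298, -2.142, 0.0]
wrist_force: [-0.7, -0.3, -2.2]
width: 0.25
grip_force: 44.0
```

```bash
python3 -c "
from h import *
go(588,-290,195,-4)
im,d,W=shot('scene','s5.png')
im,d,W=shot('top','s5.png')
rc('bottle',W,.07,.21,.52,.6,.02,.1)"
```

```text
at [557.8  58.7 194.8] yaw -4.04 tilt 0.02 -> shift [-3.458e+01  5.470e+00 -2.000e-02] twist -0.0 q6 8.0 t 12.8
bottle 84 0.1688 [533.1  45.6] [ 7.2 27.1] 33.0
```

Request:
step_arm:
  motion:
    - [1.5,-0.5,0.1,0,0]
    - [1.5,-1.5,0.2,0,0]
    - [1.5,-3,0.5,0,0]
    - [1.5,-5,0.8,0,0]
    - [1.5,-7.4,1.2,0,0]
    - [1.5,-10,1.6,0,0]
    - [1.5,-12.8,2,0,0]
    - [1.5,-15.6,2.5,0,0]
    - [1.5,-18.4,2.9,0,0]
    - [1.5,-21.2,3.4,0,0]
    - [1.5,-24,3.8,0,0]
    - [1.5,-26.6,4.2,0,0]
    - [1.5,-29,4.6,0,0]
    - [1.5,-31,4.9,0,0]
    - [1.5,-32.6,5.2,0,0]
    - [1.5,-33.8,5.4,0,0]
    - [1.5,-34.5,5.5,0,0]
    - [1.5,-34.6,5.5,0,0]
    - [1.5,-34.6,5.5,0,0]

```text
time: 14.8
tool_pos: [0.5885, -0.2897, 0.1949]
tcp_rot: [-2.298, -2.142, -0.0]
wrist_force: [0.9, 1.4, -1.1]
width: 0.25
grip_force: 44.0
```

```bash
python3 -c "
from h import *
go(588,-290,130.5,-4)
im,d,W=shot('scene','s6.png')
cv2.imwrite('pics/s6c.png',cv2.resize(im[20:280,280:560,::-1],None,fx=2,fy=2))"
```

```text
at [ 588.5 -289.7  194.9] yaw -4.03 tilt 0.04 -> shift [-0.04 -0.05  6.44] twist -0.0 q6 -24.0 t 14.8
```

View pics/s6c.png

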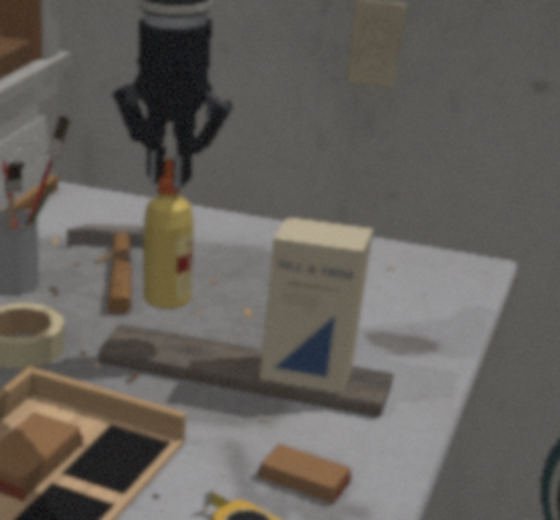

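The bottle hangs nearly upright at (168,240) over the far half of the board, and the carton stands at (315,305). I'll lower the bottle.

Request:
step_arm:
  motion:
    - [1.5,0,0,1,0]
    - [1.5,0,0,2.5,0]
    - [1.5,0,0,4,0]
    - [1.5,0,0,5.2,0]
    - [1.5,0,0,5.8,0]
    - [1.5,0,0,6.1,0]
    - [1.5,0,0,6.3,0]
    - [1.5,0,0,6.4,0]
    - [1.5,0,0,6.45,0]
    - [1.5,0,0,6.45,0]

```text
time: 15.85
tool_pos: [0.5889, -0.2905, 0.1311]
tcp_rot: [2.298, 2.141, 0.001]
wrist_force: [-0.2, -0.1, -1.4]
width: 0.247
grip_force: 44.0
```

Request:
step_arm:
  motion:
    - [1.5,0,0,0.1,0]
    - [1.5,0,0,0.2,0]
    - [1.5,0,0,0.2,0]

```text
time: 16.15
tool_pos: [0.5896, -0.2908, 0.1306]
tcp_rot: [2.296, 2.14, 0.002]
wrist_force: [-0.7, -0.6, 5.5]
width: 0.254
grip_force: 45.0
```

Request:
step_arm:
  motion:
    - [1.5,0,0,-0.1,0]
    - [4,0,0,-0.1,0]
    - [6,0,0,-0.1,0]
    - [6,0,0,-0.1,0]
    - [6,0,0,-0.1,0]
    - [6,0,0,-2,0]
    - [7,0,0,-5,0]
    - [8.5,0,0,-9,0]
    - [8.5,0,0,-12,0]
    - [8.5,0,0,-12,0]
    - [8.5,0,0,-12,0]

```text
time: 17.25
tool_pos: [0.5891, -0.2906, 0.2497]
tcp_rot: [2.297, 2.14, 0.001]
wrist_force: [-0.2, 0.3, -0.8]
width: 1.001
grip_force: 0.0
```

Run:
```python
from h import *
go(623.5,-16.3,150,-4.6)
im,d,W=shot("top","t7.png")
rc("carton",W,.17,.21,.33,.5,-.38,-.24)
rc("nozzle",W,.15,.2,.55,.63,-.33,-.25)
rc("tip",W,.178,.2,.55,.63,-.33,-.25)
rc("body",W,.05,.15,.54,.64,-.34,-.25)
rc("block",W,.03,.045,.58,.665,-.08,.05)
```

```text
at [ 589.1 -290.6  249.7] yaw -4.04 tilt 0.14 -> shift [27.61  1.48  9.94] twist 0.6 q6 -24.0 t 17.25
carton 208 0.191 [ 412.5 -274.6] [17.2 95. ] 88.21
nozzle 165 0.1676 [ 588.  -288.6] [23.8 25.3] 70.84
tip 29 0.1874 [ 587.7 -288.1] [8.3 8.5] 42.5
body 680 0.1336 [ 585.9 -287.6] [53.5 53.4] 54.53
block 1396 0.0366 [623.6 -15.6] [111.1  60.5] 85.37
```

Request:
step_arm:
  motion:
    - [8.5,1,0,0,0]
    - [8.5,3,0.2,0,0]
    - [8.5,6.5,0.4,0,0]
    - [8.5,10.5,0.6,0,0]
    - [8.5,14.5,0.8,1,0]
    - [8.5,18.5,1,3,0.3]
    - [8.5,22,1.2,5,0.6]
    - [8.5,25,1.4,7,0.6]
    - [8.5,27,1.5,9,0.6]
    - [8.5,27.6,1.5,9.9,0.6]
    - [8.5,27.6,1.5,9.9,0.6]
    - [8.5,27.6,1.5,9.9,0.6]

```text
time: 18.5
tool_pos: [0.6229, -0.0162, 0.1497]
tcp_rot: [2.309, 2.13, -0.001]
wrist_force: [0.6, -0.0, 0.7]
width: 0.997
grip_force: 0.0
```

Run:
```python
from h import *
go(623.5,-16,10,-4.6)
im,d,W=shot("wrist","w7.png")
rc("block",W,.03,.045,.58,.665,-.08,.05)
g=im.astype(int); sat=g.max(-1)-g.min(-1)
s=bot.read_state()
m=(np.hypot(W[...,0]-s['tool_pos'][0],W[...,1]-s['tool_pos'][1])<.09)&(W[...,2]>.08)
print(np.percentile(W[m][:,2]*1000,[0,1,5]).round(1))
```

```text
at [622.9 -16.2 149.7] yaw -4.62 tilt 0.02 -> shift [ 0.03  0.06 13.97] twist -0.0 q6 1.0 t 18.5
block 9396 0.0365 [623.2 -16.6] [109.4  60.1] 85.16
[192.6 199.8 214.3]
```

Request:
step_arm:
  motion:
    - [8.5,0,0,2,0]
    - [8.5,0,0,5,0]
    - [8.5,0,0,8.5,0]
    - [8.5,0,0,11.5,0]
    - [8.5,0,0,13.2,0]
    - [8.5,0,0,14,0]
    - [8.5,0,0,14,0]

```text
time: 19.25
tool_pos: [0.6229, -0.0166, 0.0094]
tcp_rot: [-2.31, -2.128, 0.001]
wrist_force: [0.1, -1.2, 0.1]
width: 0.989
grip_force: 0.0
```

Run:
```python
from h import *
go(623.5,-16,10,-4.6)
im,d,W=shot("wrist","w8.png"); shot("scene","s8.png")
i2=cv2.imread("pics/s8.png")[190:330,210:400]
cv2.imwrite("pics/m8.png",cv2.hconcat([cv2.resize(im[:,:,::-1],(426,320)),cv2.resize(i2,(374,320))]))
```

```text
at [622.9 -16.6   9.4] yaw -4.69 tilt 0.03 -> shift [ 0.06  0.05 -0.06] twist -0.1 q6 1.0 t 19.25
```

View pics/m8.png

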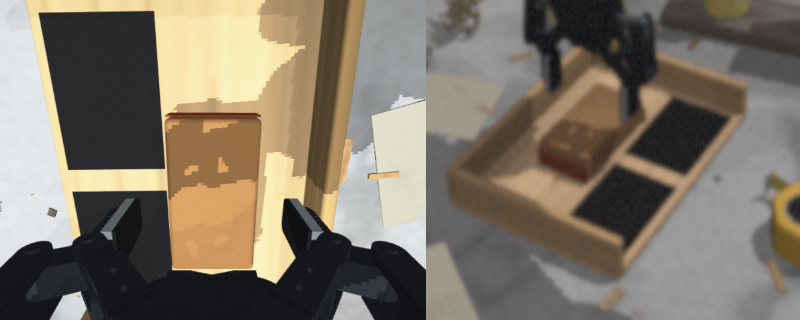

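Request:
step_arm:
  motion:
    - [8.5,0,0,0.4,0]
    - [8.5,0,0,0.8,0]
    - [8.5,0,0,1,0]
    - [8.5,0,0,1,0]

```text
time: 19.75
tool_pos: [0.6226, -0.0159, -0.0008]
tcp_rot: [-2.309, -2.129, 0.001]
wrist_force: [-0.1, 0.3, 0.2]
width: 0.994
grip_force: 0.0
```

Request:
step_arm:
  motion:
    - [7,0,0,0,0]
    - [5,0,0,0,0]
    - [5,0,0,0,0]
    - [5,0,0,0,0]
    - [5,0,0,0,0]
    - [5,0,0,0,0]
  force: 45

```text
time: 20.35
tool_pos: [0.6233, -0.0159, 0.0003]
tcp_rot: [2.309, 2.129, 0.001]
wrist_force: [-2.1, 0.7, 6.4]
width: 0.664
grip_force: 46.9
```

Request:
step_arm:
  motion:
    - [5,0,0,-0.5,0]
    - [5,0,0,-1.5,0]
    - [5,0,0,-3,0]
    - [5,0,0,-5,0]
    - [5,0,0,-7,0]
    - [5,0,0,-8,0]
    - [5,0,0,-8,0]

```text
time: 21.05
tool_pos: [0.6251, -0.0161, 0.0825]
tcp_rot: [2.307, 2.127, 0.006]
wrist_force: [0.6, -0.2, -0.4]
width: 0.664
grip_force: 47.9
```

Run:
```python
from h import *
go(481.3,335.9,80,81.2)
im,d,W=shot("wrist","w9.png"); shot("scene","s9.png")
i2=cv2.imread("pics/s9.png")[150:330,210:400]
cv2.imwrite("pics/m9.png",cv2.hconcat([cv2.resize(im[:,:,::-1],(426,320)),cv2.resize(i2,(338,320))]))
m=(W[...,2]>.06)&(W[...,2]<.13)&(W[...,0]>.55)&(W[...,0]<.7)&(np.abs(W[...,1]+.016)<.08)&(im[...,0].astype(int)-im[...,2]>40)
p=W[m]; r=cv2.minAreaRect((p[:,:2]*1000).astype(np.float32)); print(m.sum(),r,np.percentile(p[:,2],[5,50,95]))
A=np.c_[p[:,:2]-p[:,:2].mean(0),np.ones(len(p))]; print(np.linalg.lstsq(A,p[:,2],rcond=None)[0])
```

```text
at [625.1 -16.1  82.5] yaw -4.64 tilt 0.3 -> shift [ 33.92 -17.18   0.17] twist -85.8 q6 1.0 t 21.05
32828 ((630.714599609375, -14.618572235107422), (106.91089630126953, 72.12342834472656), 85.63607025146484) [0.11651839 0.11859938 0.11960124]
[ 0.00159606 -0.02654969  0.11805967]
```

View pics/m9.png

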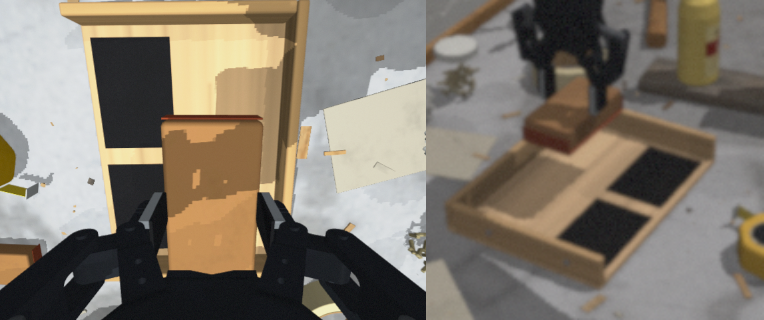

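Request:
step_arm:
  motion:
    - [5,0.5,-0.3,0,-2]
    - [5,1.5,-0.8,0,-5]
    - [5,3.3,-1.7,0,-10]
    - [5,5.6,-2.8,0,-16]
    - [5,8.1,-4.1,0,-22]
    - [5,10.8,-5.5,0,-29]
    - [5,13.5,-6.8,0,-36]
    - [5,16.2,-8.2,0,-43]
    - [5,18.9,-9.6,0,-50]
    - [5,21.6,-10.9,0,-57]
    - [5,24.3,-12.3,0,-64]
    - [5,26.9,-13.6,0,-71]
    - [5,29.3,-14.8,0,-77]
    - [5,31.3,-15.8,0,-81]
    - [5,32.8,-16.6,0,-84]
    - [5,33.7,-17.1,0,-85.5]
    - [5,33.9,-17.2,0,-85.8]
    - [5,33.9,-17.2,0,-85.8]

```text
time: 22.95
tool_pos: [0.4788, 0.3356, 0.0792]
tcp_rot: [-0.242, -3.132, 0.001]
wrist_force: [0.0, -0.0, -0.8]
width: 0.66
grip_force: 47.9
```

Run:
```python
from h import *
s=bot.read_state(); im,d,W=shot("wrist","w10.png")
def f(m,n):
    p=W[m]; r=cv2.minAreaRect((p[:,:2]*1000).astype(np.float32)); print(n,m.sum(),np.round(r[0],1),np.round(r[1],1),round(r[2],2),np.median(p[:,2]).round(4))
near=(np.hypot(W[...,0]-s['tool_pos'][0],W[...,1]-s['tool_pos'][1])<.09)&(im[...,0].astype(int)-im[...,2]>40)
f(near&(W[...,2]>.11)&(W[...,2]<.13),"block")
rcm=(W[...,2]>.009)&(W[...,2]<.025)&(np.abs(W[...,0]-.48)<.17)&(np.abs(W[...,1]-.336)<.08)
f(rcm,"pale")
go(481.3,335.9,9,81.2)
```

```text
block 31190 [478.  336.2] [ 59.2 105.2] 81.11 0.1154
pale 21117 [388.5 349. ] [87.4 87.3] 81.08 0.0157
at [479.  335.2  79.3] yaw 81.12 tilt 0.04 -> shift [-0.21  0.1   7.03] twist -0.1 q6 -49.0 t 23.0
```

Request:
step_arm:
  motion:
    - [5,-0.1,0.1,1,0]
    - [5,-0.2,0.1,2.5,0]
    - [5,-0.2,0.1,4,0]
    - [5,-0.2,0.1,5.4,0]
    - [5,-0.2,0.1,6.2,0]
    - [5,-0.2,0.1,6.7,0]
    - [5,-0.2,0.1,6.9,0]
    - [5,-0.2,0.1,7,0]
    - [5,-0.2,0.1,7,0]

```text
time: 23.9
tool_pos: [0.4815, 0.3369, 0.01]
tcp_rot: [0.242, 3.131, 0.001]
wrist_force: [0.1, -0.0, -0.1]
width: 0.662
grip_force: 47.9
```

Request:
step_arm:
  motion:
    - [5,0,0,0.1,0]
    - [5,0,0,0.2,0]
    - [5,0,0,0.2,0]

```text
time: 24.2
tool_pos: [0.4811, 0.3366, 0.0077]
tcp_rot: [0.242, 3.132, 0.0]
wrist_force: [-0.5, -0.1, -0.7]
width: 0.665
grip_force: 47.9
```

Request:
step_arm:
  motion:
    - [5,0,0,0.1,0]
    - [5,0,0,0.15,0]
    - [5,0,0,0.15,0]

```text
time: 24.5
tool_pos: [0.4812, 0.3366, 0.0074]
tcp_rot: [0.242, 3.132, 0.0]
wrist_force: [-3.1, -1.7, 7.4]
width: 0.665
grip_force: 50.4
```

Contact. I'll open and rise.

Request:
step_arm:
  motion:
    - [7,0,0,0,0]
    - [8.5,0,0,0,0]
    - [8.5,0,0,0,0]
    - [8.5,0,0,0,0]
    - [8.5,0,0,-2,0]
    - [8.5,0,0,-5,0]
    - [8.5,0,0,-9,0]
    - [8.5,0,0,-14,0]
    - [8.5,0,0,-19,0]
    - [8.5,0,0,-23,0]
    - [8.5,0,0,-24,0]
    - [8.5,0,0,-24,0]

```text
time: 25.7
tool_pos: [0.4824, 0.3374, 0.2487]
tcp_rot: [0.242, 3.128, 0.005]
wrist_force: [-0.4, -0.5, 0.2]
width: 0.999
grip_force: 0.0
```

Run:
```python
from h import *
go(588,-288.5,250,-4)
go(560,20,250,-4)
im,d,W=shot("top","t11.png")
rc("block",W,.038,.06,.4,.56,.27,.4)
rc("carton",W,.17,.21,.33,.5,-.38,-.24)
rc("nozzle",W,.15,.2,.55,.63,-.33,-.25)
rc("tip",W,.178,.2,.55,.63,-.33,-.25)
rc("tape",W,.02,.06,.32,.43,-.04,.06)
rc("mask",W,.02,.06,.68,.83,-.33,-.18)
```

```text
at [482.4 337.4 248.7] yaw 81.16 tilt 0.3 -> shift [-20.05 -60.22  -0.26] twist 85.2 q6 -49.0 t 25.7
at [482.4 337.4 248.7] yaw 81.16 tilt 0.3 -> shift [-12.55 -30.17  -0.18] twist 85.2 q6 -49.0 t 25.7
block 1360 0.0438 [483.7 337.6] [ 62.2 110.4] 82.07
carton 1985 0.1943 [ 414.2 -302.6] [95.4 64.6] 5.49
nozzle 165 0.1671 [ 587.8 -288.7] [24.3 24.9] 89.32
tip 29 0.1877 [ 587.5 -288.2] [9.2 7.7] 9.3
tape 876 0.0358 [391.9   7.5] [62.8 96.6] 71.55
mask 1098 0.0352 [ 767.2 -248.8] [104.3 125.4] 62.89
```

Request:
step_arm:
  motion:
    - [8.5,-0.3,-1,0,1]
    - [8.5,-1,-3,0,4]
    - [8.5,-2,-6,0,9]
    - [8.5,-3.3,-10,0,15]
    - [8.5,-4.6,-14,0,21]
    - [8.5,-6,-18,0,27]
    - [8.5,-7.3,-22,0,33]
    - [8.5,-8.6,-26,0,39]
    - [8.5,-10,-30,0,45]
    - [8.5,-11.3,-34,0,51]
    - [8.5,-12.6,-38,0,57]
    - [8.5,-14,-42,0,63]
    - [8.5,-15.3,-46,0,69]
    - [8.5,-16.6,-50,0,75]
    - [8.5,-18,-54,0,80]
    - [8.5,-19,-57,0,83]
    - [8.5,-19.7,-59.2,-0.2,85]
    - [8.5,-20.05,-60.2,-0.2,85.2]
    - [8.5,-20.05,-60.2,-0.2,85.2]
    - [8.5,-20.05,-60.2,-0.2,85.2]

```text
time: 27.75
tool_pos: [0.5858, -0.2882, 0.2464]
tcp_rot: [-2.296, -2.14, 0.001]
wrist_force: [0.6, -0.4, 0.3]
width: 0.995
grip_force: 0.0
```

```bash
python3 -c "
from h import *
go(588,-288.5,130.5,-4)
im,d,W=shot('wrist','w12.png')
rc('nozzle',W,.15,.2,.55,.63,-.33,-.25)"
```

```text
at [ 585.8 -288.2  246.4] yaw -4.02 tilt 0.17 -> shift [-0.04  0.25 11.59] twist -0.0 q6 -24.0 t 27.75
nozzle 987 0.1674 [ 587.9 -289.9] [24.7 25. ] 28.31
```

Request:
step_arm:
  motion:
    - [8.5,-0.1,0.25,1.5,0]
    - [8.5,-0.1,0.25,4,0]
    - [8.5,-0.1,0.25,7,0]
    - [6,-0.1,0.25,9.5,0]
    - [6,-0.1,0.25,11,0]
    - [6,-0.1,0.25,11.55,0]
    - [6,-0.1,0.25,11.55,0]
    - [3,-0.1,0.25,11.55,0]
    - [1.5,-0.1,0.25,11.55,0]
    - [1.5,-0.1,0.25,11.55,0]
    - [1.5,-0.1,0.25,11.55,0]
    - [1.5,-0.1,0.25,11.55,0]
    - [1.5,-0.1,0.25,11.55,0]
  force: 45

```text
time: 29.1
tool_pos: [0.5902, -0.291, 0.1346]
tcp_rot: [2.296, 2.14, 0.002]
wrist_force: [-1.4, -0.7, 5.5]
width: 0.232
grip_force: 44.1
```

```bash
python3 -c "
from h import *
go(557.5,58.5,195,-4)"
```

```text
at [ 590.2 -291.   134.6] yaw -4.05 tilt 0.19 -> shift [34.63 -5.71 -6.11] twist -0.0 q6 -24.0 t 29.1
```

Request:
step_arm:
  motion:
    - [1.5,0,0,-0.5,0]
    - [1.5,0,0,-1.2,0]
    - [1.5,0,0,-2.5,0]
    - [1.5,0,0,-4.5,0]
    - [1.5,0,0,-6,0]
    - [1.5,0,0,-6.8,0]
    - [1.5,0,0,-6.8,0]

```text
time: 29.8
tool_pos: [0.5902, -0.2909, 0.2028]
tcp_rot: [2.296, 2.139, 0.002]
wrist_force: [0.5, 0.5, -1.9]
width: 0.234
grip_force: 44.1
```

```bash
python3 -c "
from h import *
go(558.5,58,195,-4)
im,d,W=shot('scene','s13.png')
cv2.imwrite('pics/s13c.png',cv2.resize(im[20:280,280:560,::-1],None,fx=2,fy=2))"
```

```text
at [ 590.2 -290.9  202.8] yaw -4.04 tilt 0.21 -> shift [34.58 -5.62  0.71] twist -0.0 q6 -24.0 t 29.8
```

View pics/s13c.png

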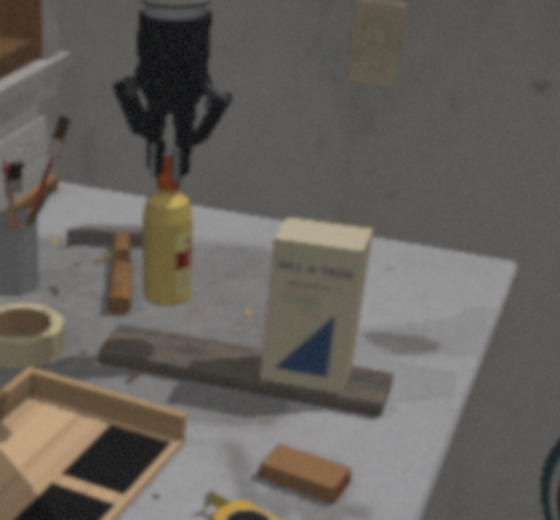

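The bottle is held upright by its cap at (168,245). I'll carry it gently back.

Request:
step_arm:
  motion:
    - [1.5,0.5,-0.1,0,0]
    - [1.5,1.5,-0.2,0,0]
    - [1.5,3,-0.5,0,0]
    - [1.5,5,-0.8,0,0]
    - [1.5,7.4,-1.2,0,0]
    - [1.5,10,-1.6,0,0]
    - [1.5,12.8,-2.1,0,0]
    - [1.5,15.6,-2.5,0,0]
    - [1.5,18.4,-3,0,0]
    - [1.5,21.2,-3.4,0,0]
    - [1.5,24,-3.9,0,0]
    - [1.5,26.6,-4.3,0,0]
    - [1.5,29,-4.7,0,0]
    - [1.5,31,-5,0,0]
    - [1.5,32.6,-5.3,0,0]
    - [1.5,33.8,-5.5,0,0]
    - [1.5,34.5,-5.6,0,0]
    - [1.5,34.6,-5.6,0,0]
    - [1.5,34.6,-5.6,0,0]

```text
time: 31.75
tool_pos: [0.5577, 0.0585, 0.2004]
tcp_rot: [2.298, 2.141, -0.0]
wrist_force: [0.3, -0.0, -1.6]
width: 0.234
grip_force: 44.0
```

```bash
python3 -c "
from h import *
go(558.5,58,123.6,-4)
im,d,W=shot('wrist','w14.png')
rc('body',W,.09,.18,.5,.62,.0,.12)
for n in ['wrist']:
  im=im.astype(int); m=(im[...,0]-im[...,2]>60)&(abs(W[...,0]-.557)<.05)&(abs(W[...,1]-.058)<.05)
  for a in range(80,190,12):
    k=m&(W[...,2]*1000>a)&(W[...,2]*1000<a+12)
    if k.sum()>10: print(a,k.sum(),(W[k].min(0)*1000).round(0)[:2],(W[k].max(0)*1000).round(0)[:2])
"
```

```text
at [557.7  58.5 200.4] yaw -4.04 tilt 0.03 -> shift [-0.04  0.09  7.68] twist -0.0 q6 8.0 t 31.75
body 1507 0.1473 [553.9  76.9] [52.  17.6] 4.15
116 20 [528.  69.] [572.  85.]
128 20 [530.  70.] [572.  85.]
140 16 [530.  71.] [576.  85.]
152 16 [552.  71.] [580.  86.]
164 24 [553.  76.] [577.  86.]
176 280 [532.  55.] [584.  86.]
188 1111 [530.  55.] [584.  85.]
```

Request:
step_arm:
  motion:
    - [1.5,0,0.05,1,0]
    - [1.5,0,0.05,2.5,0]
    - [1.5,0,0.05,4.2,0]
    - [1.5,0,0.05,5.8,0]
    - [1.5,0,0.05,6.8,0]
    - [1.5,0,0.05,7.2,0]
    - [1.5,0,0.05,7.4,0]
    - [1.5,0,0.05,7.5,0]
    - [1.5,0,0.05,7.5,0]

```text
time: 32.7
tool_pos: [0.5587, 0.0588, 0.1262]
tcp_rot: [2.298, 2.141, 0.002]
wrist_force: [0.7, -0.0, -2.0]
width: 0.232
grip_force: 44.1
```

Request:
step_arm:
  motion:
    - [1.5,0,0,0.1,0]
    - [1.5,0,0,0.2,0]
    - [1.5,0,0,0.25,0]
    - [1.5,0,0,0.25,0]

```text
time: 33.1
tool_pos: [0.5587, 0.0588, 0.1237]
tcp_rot: [2.298, 2.141, 0.002]
wrist_force: [0.1, 0.5, 0.5]
width: 0.23
grip_force: 44.7
```

Request:
step_arm:
  motion:
    - [1.5,0,0,0.1,0]
    - [1.5,0,0,0.1,0]
    - [4,0,0,0.05,0]
    - [6,0,0,0,0]
    - [6,0,0,0,0]
    - [6,0,0,0,0]
    - [6,0,0,-2,0]
    - [7,0,0,-5,0]
    - [8.5,0,0,-9,0]
    - [8.5,0,0,-12,0]
    - [8.5,0,0,-12,0]
    - [8.5,0,0,-12,0]

```text
time: 34.3
tool_pos: [0.5586, 0.0587, 0.2437]
tcp_rot: [2.298, 2.141, 0.002]
wrist_force: [-1.1, -0.2, -0.9]
width: 0.999
grip_force: 0.0
```

Run:
```python
from h import *
go(411.7,-305,245,-85.4)
im,d,W=shot("top","t15.png")
rc("nozzle",W,.14,.19,.5,.62,.02,.1)
rc("tip",W,.165,.19,.5,.62,.02,.1)
rc("body",W,.1,.125,.5,.62,.0,.12)
rc("carton",W,.17,.21,.33,.5,-.38,-.24)
```

```text
at [558.6  58.7 243.7] yaw -4.05 tilt 0.1 -> shift [-37.32 -12.08  -0.16] twist 81.4 q6 8.0 t 34.3
nozzle none
tip none
body 35 0.1175 [534.7  48.6] [ 8.8 24. ] 44.55
carton 1988 0.1944 [ 414.1 -302.2] [95.4 63.9] 5.2
```

Request:
step_arm:
  motion:
    - [8.5,-1,-0.3,0,2]
    - [8.5,-3,-1,0,6]
    - [8.5,-6,-2,0,12]
    - [8.5,-9.5,-3.1,0,19]
    - [8.5,-13,-4.2,0,26]
    - [8.5,-16.5,-5.3,0,34]
    - [8.5,-20,-6.5,0,42]
    - [8.5,-23.5,-7.6,0,50]
    - [8.5,-27,-8.7,0,58]
    - [8.5,-30.5,-9.9,0,66]
    - [8.5,-34,-11,0,73]
    - [8.5,-36.3,-11.7,0,79]
    - [8.5,-37.3,-12.1,0,81.4]
    - [8.5,-37.3,-12.1,0,81.4]
    - [8.5,-37.3,-12.1,0,81.4]

```text
time: 35.85
tool_pos: [0.4108, -0.304, 0.2421]
tcp_rot: [-3.137, -0.126, 0.001]
wrist_force: [0.0, 0.0, 0.5]
width: 0.996
grip_force: 0.0
```

Run:
```python
from h import *
go(411.7,-304,139,-85.2)
im,d,W=shot("top","t16.png")
rc("nozzle",W,.14,.19,.5,.62,.02,.1)
rc("tip",W,.165,.19,.5,.62,.02,.1)
rc("body",W,.1,.125,.5,.62,.0,.12)
im,d,W=shot("wrist","w16.png")
rc("carton",W,.18,.21,.33,.5,-.38,-.24)
```

```text
at [ 410.8 -304.   242.1] yaw -85.39 tilt 0.11 -> shift [ 0.1   0.02 10.31] twist -0.2 q6 46.0 t 35.85
nozzle 140 0.1563 [556.4  61. ] [24.5 23.4] 46.82
tip 28 0.1765 [556.7  60.5] [8.9 9.6] 87.1
body 149 0.1167 [555.2  60. ] [54.1 54.6] 1.74
carton 13852 0.1947 [ 414.3 -303.6] [95.1 62.7] 5.05
```

Request:
step_arm:
  motion:
    - [8.5,0.1,0,1.5,0]
    - [8.5,0.1,0,4,0]
    - [8.5,0.1,0,6.5,0]
    - [8.5,0.1,0,8.5,0]
    - [8.5,0.1,0,9.7,0]
    - [8.5,0.1,0,10.1,0]
    - [8.5,0.1,0,10.1,0]
    - [5,0.1,0,10.1,0]
    - [5,0.1,0,10.1,0]
    - [5,0.1,0,10.1,0]
    - [5,0.1,0,10.1,0]
    - [5,0.1,0,10.1,0]
  force: 45

```text
time: 37.15
tool_pos: [0.4132, -0.3054, 0.1436]
tcp_rot: [3.137, 0.125, 0.004]
wrist_force: [-0.4, 1.3, 6.2]
width: 0.711
grip_force: 50.7
```

```bash
python3 -c "
from h import *
go(547,-70.5,206,-4.2)"
```

```text
at [ 413.2 -305.4  143.6] yaw -85.45 tilt 0.17 -> shift [ 15.22 -22.35  -6.25] twist -81.2 q6 46.0 t 37.15
```

Request:
step_arm:
  motion:
    - [5,0,0,-0.5,0]
    - [5,0,0,-1.5,0]
    - [5,0,0,-3.5,0]
    - [5,0,0,-5.3,0]
    - [5,0,0,-6.2,0]
    - [5,0.3,-0.5,-6.2,-2]
    - [5,1,-1.5,-6.2,-6]
    - [5,2.3,-3.4,-6.2,-12]
    - [5,3.8,-5.6,-6.2,-19]
    - [5,5.4,-8,-6.2,-27]
    - [5,7,-10.3,-6.2,-35]
    - [5,8.6,-12.6,-6.2,-43]
    - [5,10.1,-14.9,-6.2,-51]
    - [5,11.7,-17.2,-6.2,-59]
    - [5,13.2,-19.4,-6.2,-67]
    - [5,14.4,-21.2,-6.2,-74]
    - [5,15.1,-22.2,-6.2,-79]
    - [5,15.25,-22.5,-6.2,-81.4]
    - [5,15.25,-22.5,-6.2,-81.4]
    - [5,15.25,-22.5,-6.2,-81.4]

```text
time: 39.15
tool_pos: [0.5454, -0.068, 0.2028]
tcp_rot: [-2.297, -2.141, 0.002]
wrist_force: [0.1, 0.6, -3.6]
width: 0.715
grip_force: 49.9
```

```bash
python3 -c "
from h import *
go(547,-69,132.6,-4)
im,d,W=shot('wrist','w17.png')
g=im.astype(int)
m=(W[...,2]>.23)&(W[...,2]<.27)&(g.min(-1)>60)&(abs(W[...,0]-.547)<.06)&(abs(W[...,1]+.068)<.07)
p=W[m];print(m.sum(),cv2.minAreaRect((p[:,:2]*1000).astype(np.float32)),np.median(p[:,2]))"
```

```text
at [545.4 -68.  202.8] yaw -4.04 tilt 0.12 -> shift [-0.09  0.18  7.02] twist -0.0 q6 -6.0 t 39.15
36467 ((545.969482421875, -63.776405334472656), (90.9864730834961, 88.67867279052734), 87.20045471191406) 0.2538624712679835
```

Request:
step_arm:
  motion:
    - [5,0,0.1,1,0]
    - [5,-0.1,0.15,2.5,0]
    - [5,-0.1,0.15,4.2,0]
    - [5,-0.1,0.15,5.6,0]
    - [5,-0.1,0.15,6.3,0]
    - [5,-0.1,0.15,6.7,0]
    - [5,-0.1,0.15,6.8,0]
    - [5,-0.1,0.15,6.9,0]
    - [5,-0.1,0.15,6.9,0]

```text
time: 40.1
tool_pos: [0.5483, -0.0695, 0.1357]
tcp_rot: [2.298, 2.141, 0.001]
wrist_force: [-0.2, 0.2, -3.3]
width: 0.713
grip_force: 49.8
```

Request:
step_arm:
  motion:
    - [5,0,0,0.1,0]
    - [5,0,0,0.2,0]
    - [5,0,0,0.3,0]
    - [5,0,0,0.3,0]

```text
time: 40.5
tool_pos: [0.548, -0.0696, 0.1327]
tcp_rot: [2.298, 2.141, 0.0]
wrist_force: [-0.7, -0.5, 0.9]
width: 0.715
grip_force: 50.3
```

Contact. I'll open, rise and move clear.

Request:
step_arm:
  motion:
    - [7,0,0,0.05,0]
    - [8.5,0,0,0.05,0]
    - [8.5,0,0,0.05,0]
    - [8.5,0,0,0.05,0]
    - [8.5,0,0,-2,0]
    - [8.5,0,0,-5,0]
    - [8.5,0,0,-9,0]
    - [8.5,0,0,-12,0]
    - [8.5,-3,0,-13,0]
    - [8.5,-7,0,-13,0]
    - [8.5,-11,0,-13,0]
    - [8.5,-15,0,-13,0]
    - [8.5,-19,0,-13,0]
    - [8.5,-22,0,-13,0]
    - [8.5,-24,0,-13,0]
    - [8.5,-24,0,-13,0]
    - [8.5,-24,0,-13,0]

```text
time: 42.2
tool_pos: [0.5307, -0.3085, 0.2617]
tcp_rot: [-2.298, -2.14, -0.001]
wrist_force: [0.3, 0.9, -0.9]
width: 0.998
grip_force: 0.0
```

Run:
```python
from h import *
im,d,W=shot("top","t18.png")
rc("carton",W,.15,.2,.48,.62,-.14,0)
rc("nozzle",W,.14,.19,.5,.62,.02,.1)
rc("block",W,.038,.06,.4,.56,.27,.4)
rc("tape",W,.02,.06,.32,.43,-.04,.06)
rc("mask",W,.02,.06,.68,.83,-.31,-.18)
```

```text
carton 1719 0.1836 [547.3 -67.3] [95.2 62.7] 86.47
nozzle 141 0.1567 [556.3  60.6] [25.  23.1] 0.28
block 1440 0.0438 [483.4 337.7] [ 61.7 110. ] 80.98
tape 873 0.0359 [391.9   7.6] [62.6 96.9] 71.44
mask 1083 0.0353 [ 767.8 -249.1] [104.3 125.9] 62.93
```

View pics/t18.png

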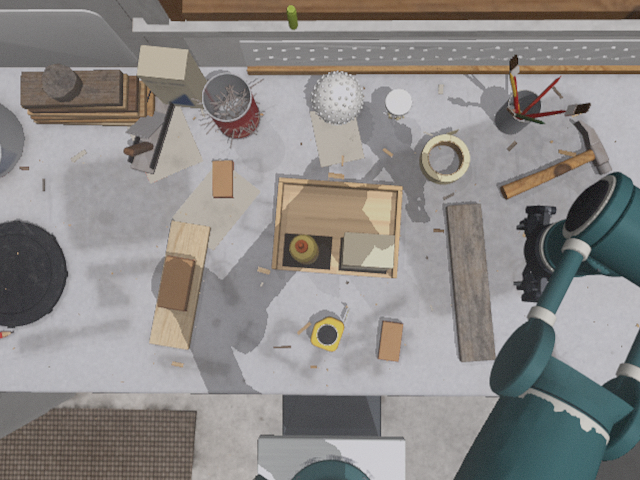

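The picture shows the bottle (304,248) and carton (368,252) back on their pads. The block is flat mid pale board (177,284), the tape measure and masking tape have not moved, and the arm is clear.

```bash
python3 -c "
from h import *
print(bot.finish_job())"
```

```text
the job is handed in; nothing more can be done
None
```

Job handed in at about 42 s, no verdict returned: the sanding block lies flat along the pale board within about 3 mm of its centre, and the bottle and carton are upright on their pads within about 2 mm of where they started.

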